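# Wipe the broken-plate fragments off the floating deck

## Task

A culture plate has broken on the black spring-floated deck. Take the scraper block by its grip, set its blade down square on the middle of the deck behind all the fragments, by the rear rim, and with the blade kept in light but steady contact with the deck wipe every fragment over the open end into the catch tray; then stand the scraper upright on its rubber mat, as it stood before, and let go. Press gently (a few newtons, never 15 or more: the springs are delicate), do not touch the fragments with the fingers and leave the other lab ware where it is.

Things in the scene. Friction and masses are not known exactly. Their poses are not given: they have to be found in the camera images.
- platform: anti-vibration platform: a grey fixed frame on the bench carrying a black deck on springs. Origin on the bench under the deck's middle, z up. The deck floats: its level floor stands somewhere between 61 and 79 mm above the bench, differs from day to day and is not reported (it must be felt); pressed, it gives 1 mm for every 2 N, straight down
- deck_zone (a point): nominal middle of the deck's floor, 70 mm above the platform's origin; fixed to the frame, does not follow the floating deck. x across, y along to the open end. The floor spans x -89 to 89 mm between two side rims 12 mm high, y from -100 (rear rim, 10 mm high) to +100, the open end, where it drops off into the tray
- tray: open aluminium catch tray, fixed, 200 x 150 x 35 mm high, walls 4 mm, just below the deck's open end; origin at the centre of its underside, y away from the deck
- tray_centre (a point): centre of the tray's inner floor, 4 mm above the bench, axes as the tray's
- scraper: scraper block, 80 mm high, standing: a straight rubber blade along its underside (150 mm along x, 18 mm thick along y, 12 mm high, yielding 1 mm per 10 N), above it a grey bar (150 x 22 mm, up to 34 mm high), and on top in the middle an upright grip, 70 mm along x and 20 mm thick along y, from 34 to 80 mm high. About 0.3 kg. Origin at the centre of the blade's underside, z up
- mat: thin black rubber parking mat for the scraper, 170 (x) x 60 (y) x 4 mm, fixed; origin at the centre of its underside
- culture_plate: bystander: flat twelve-well culture plate, 86 x 128 x 17 mm, lying on the bench
- bottle: bystander: small reagent bottle, 64 mm diameter, 120 mm high
- tip_box: bystander: grey box of pipette tips with clear lid, 120 x 85 x 75 mm
- chip0: white plastic fragment of a broken culture plate, about 36 x 24 mm, uneven, about 5 to 14 mm thick, lying loose on the deck; origin somewhere inside it
- chip1: white plastic fragment of a broken culture plate, about 34 x 26 mm, uneven, about 5 to 14 mm thick, lying loose on the deck; origin somewhere inside it
- chip2: white plastic fragment of a broken culture plate, about 38 x 22 mm, uneven, about 5 to 14 mm thick, lying loose on the deck; origin somewhere inside it
- chip3: white plastic fragment of a broken culture plate, about 30 x 30 mm, uneven, about 5 to 14 mm thick, lying loose on the deck; origin somewhere inside it
- chip4: white plastic fragment of a broken culture plate, about 32 x 28 mm, uneven, about 5 to 14 mm thick, lying loose on the deck; origin somewhere inside it
Not all that is in view belongs to the job. Of the things that look like the mat, the smallest one is meant. What is shaped like the scraper but red is not meant.

How it is judged (in metres and radians):
On the way, in this order (a step that is already met when the one before it is completed fails the run):
1. scraper upright, square (0.25 rad), centred (20 mm), pressed on the deck with over 2 N, its middle at least 55 mm behind the deck middle, no fragment gone yet (contact force between scraper and platform above 2 N and angle between scraper's own z axis and vertical below 0.2 rad and angle between the x axis of scraper and the x axis of platform, either way round below 0.25 rad and x of scraper in the frame of deck_zone between -0.02 and 0.02 m and y of scraper in the frame of deck_zone below -0.055 m and y of each of chip0, chip1, chip2, chip3, chip4 in the frame of deck_zone below 0.1 m), for 0.1 s.
2. wiping: the scraper still presses with more than 2 N as it passes the middle of the deck (within 25 mm) (contact force between scraper and platform above 2 N and angle between scraper's own z axis and vertical below 0.2 rad and angle between the x axis of scraper and the x axis of platform, either way round below 0.25 rad and x of scraper in the frame of deck_zone between -0.02 and 0.02 m and y of scraper in the frame of deck_zone between -0.025 and 0.025 m), for 0.1 s.
3. wiping: the scraper still presses with more than 2 N near the open end (its middle 50 to 100 mm ahead of the deck's middle) (contact force between scraper and platform above 2 N and angle between scraper's own z axis and vertical below 0.2 rad and angle between the x axis of scraper and the x axis of platform, either way round below 0.25 rad and x of scraper in the frame of deck_zone between -0.02 and 0.02 m and y of scraper in the frame of deck_zone between 0.05 and 0.1 m), for 0.1 s.
At the end, for the whole second after the job is handed in: all five fragments lie at rest inside the tray (their origins lower than 40 mm above the bench), and the scraper stands upright (within 0.1 rad) at rest on its mat, its middle within 30 mm of the mat's middle and lying along it (within 0.3 rad) (x of chip0 in the frame of tray_centre between -0.1 and 0.1 m and y of chip0 in the frame of tray_centre between -0.075 and 0.075 m and height (world z) of each of chip0, chip1, chip2, chip3, chip4 below 0.04 m and linear speed of each of chip0, chip1, chip2, chip3, chip4 below 0.03 m/s and x of chip1 in the frame of tray_centre between -0.1 and 0.1 m and y of chip1 in the frame of tray_centre between -0.075 and 0.075 m and x of chip2 in the frame of tray_centre between -0.1 and 0.1 m and y of chip2 in the frame of tray_centre between -0.075 and 0.075 m and x of chip3 in the frame of tray_centre between -0.1 and 0.1 m and y of chip3 in the frame of tray_centre between -0.075 and 0.075 m and x of chip4 in the frame of tray_centre between -0.1 and 0.1 m and y of chip4 in the frame of tray_centre between -0.075 and 0.075 m and horizontal distance between scraper and mat below 0.03 m and angle between scraper's own z axis and vertical below 0.1 rad and angle between the x axis of scraper and the x axis of mat, either way round below 0.3 rad and height (world z) of scraper between 0.001 and 0.008 m and linear speed of scraper below 0.02 m/s); the robot touches nothing.
It fails at once if the scraper presses on the platform with more than 15 N (contact force between scraper and platform above 15 N).
It fails at once if the fingers touch a fragment (contact force between the fingers and chip0 above 0.3 N or contact force between the fingers and chip1 above 0.3 N or contact force between the fingers and chip2 above 0.3 N or contact force between the fingers and chip3 above 0.3 N or contact force between the fingers and chip4 above 0.3 N).
It fails at once if a bystander is moved by more than 20 mm (distance of any of culture_plate, bottle, tip_box from where it was at the start of the episode above 0.02 m).
It also fails if it takes over 58 s, if anything falls off the work surface, if the arm or the gripper's body presses on something with over 40 N, if the wrist force passes 120 N, or if a joint passes its speed limit or range.

## Robot

A 6-joint arm with a two-finger parallel gripper is mounted at the origin on the work surface. World frame = base frame: x ahead of the robot, y to its left, z up, the work surface at z = 0. Lengths are in m, angles in degrees, forces in N, time in s.
With the tool pointing down it reaches from about 0.25 to 0.85 m from the base axis. Payload 12.5 kg.
Tool frame: the origin (TCP) lies midway between the tips of the shut fingers; the grasp point (between the pads) lies 19 mm behind it; z points along the fingers, x is the direction in which the jaws open and shut, and the axes are right-handed (so a half turn about z gives the same grasp; the last joint's range is limited). The gripper opens to 93 mm and grips with 3 to 60 N. Pads are 15 mm wide; open, the fingers measure 128 mm over their backs; the gripper's body (75 mm by 188 mm) begins 65 mm behind the grasp point.
Start: joints at [-80.821, 20.094, 94.641, -0, 65.266, -4.847], TCP at [0.133, -0.534, 0.219] pointing down, gripper open.
Joint ranges: [-157.81, 157.81], [-45, 120.19], [0.68, 151.7], [-89.99, 269.99], [4.06, 180], [-164.3, 164.3]. Speed limits (degrees/s): [127.2, 127.2, 159.86, 180, 180, 180].

## Interface

Orientations are given as a 3x3 rotation matrix whose columns are the frame's x, y, z axes.
In Python, from station import r gives the robot as it stands.
- The arm moves only by the tool send_rows, never from a script. Its argument "plan" is text: rows parted by semicolons, each of 4 numbers parted by spaces: the shift along the tool's x, y, z in cm, then the turn about the tool's z in rad. In form: x y z turn; .... A call has exactly 8 rows; each row shifts and turns the commanded pose from where the row before left it, along the tool's axes as they then stand; what a row does not reach is not made up. A row lasts 1/8 s, in which the tool goes at most 62.5 mm and 10.7 degrees, less where a joint would pass 70% of its speed; a pose out of reach is approached as far as the arm can. A call with a gripper value outside its range is refused whole. "gripper" is the closure, from 0 (fully open) to 1 (shut), set as the call begins (left out, the last holds). The fingers move at their own pace and stop on an object; "grip_force" is the grip in N (left out, the last holds). Time passes only in rows, so rows that do not move let the fingers close, or fill a call up. It gives the time, the measured TCP pose, the force and the opening at its end, in the units of the state.
- r.state(): the state, without advancing time (a new reading comes with each control period).
- r.capture(name): name is "scene" or "top"; returns (picture, depth): 420x560x3 uint8, blue, green, red; 420x560 float32, m along the optical axis (not along the pixel's ray), 0 where there is no reading.
- r.camera_model(name): a dict with "fx", "fy", "cx", "cy" (pixels), "k1" (the pictures are not rectified: a ray, as slopes to the right and down, at radius r is drawn at 1 + k1 r^2 times it, then the intrinsics apply), "origin" and "attitude" of the camera in the world. Camera axes: x right, y up, looking along -z (the intrinsics and any distortion apply to the point x, -y, -z); pixel columns grow to the right and rows downward; lengths in m; the calibration is good to about 2 mm. A picture is of the moment at which its call begins. camera_model takes no time and is no camera call.
- r.close_job(): hands the job in, once; it reports no verdict.
The state is a dict: "time_s": time; "joint_positions": joint angles; "joint_velocities": joint speeds; "joint_torque": joint torques, N m; "tool_pos": TCP position; "tcp_rot": TCP orientation; "force": force on the tool from outside, world axes, zero at the start; "ft_torque": the same for the moment, N m; "width": finger opening in m.
Only numpy, scipy, OpenCV 4.12 (cv2) and the standard library are available. Lean on these libraries where they do the work, as an engineer would, in place of code of your own. Each camera call takes 0.05 s, during which the arm holds its last target. There are 200 camera calls.

## Working session

There is one attempt and no reset: what is moved stays moved. The work goes in short steps, Python scripts to look and compute and a tool call to move; the robot and the scene stay as the last step left them, time stands still between calls to the robot, and variables do not carry over. Pictures are saved under pics/ and viewed, about 8 in all and at most 12, crops included, and the job is handed in when it is done.

Besides the shell and the picture viewer there is one more tool, called after "Call:" as name(argument=value, ...), one argument or row to a line, values as JSON. send_rows: Moves the arm, as the interface text tells. Its arguments: {"type":"object","properties":{"plan":{"type":"string"},"gripper":{"type":"number"},"grip_force":{"type":"number"}},"required":["plan"]}

```bash
ls; mkdir -p pics; cat > h.py <<'E'
import numpy as np,cv2
from station import r
def save(name,tag):
    p,d=r.capture(name); cv2.imwrite(f'pics/{tag}.png',p); np.save(f'pics/{tag}.npy',d); return p,d
def ray(name,u,v):
    m=r.camera_model(name); x=(u-m['cx'])/m['fx']; y=(v-m['cy'])/m['fy']
    rd=np.hypot(x,y); q=rd
    for _ in range(30): q=rd/(1+m['k1']*q*q)
    s=q/rd if rd>0 else 1
    R=np.array(m['attitude']); return np.array(m['origin']),R@np.array([x*s,-y*s,-1.])
def onz(name,u,v,z):
    o,d=ray(name,u,v); return o+d*(z-o[2])/d[2]
def dep(name,D,u,v):
    o,d=ray(name,u,v); return o+d*D[int(round(v)),int(round(u))]
E
python3 - <<'E'
from h import *
for n in('scene','top'):
    save(n,n+'0'); print(r.camera_model(n))
print(r.state())
E
```

```text
pics
{'fx': 433.71881890660546, 'fy': 433.71881890660546, 'cx': 278.65290791383256, 'cy': 207.75630793522416, 'k1': -0.11192266973352699, 'origin': array([1.0784386 , 0.42799417, 0.93037484]), 'attitude': array([[-0.612237  , -0.5947748 ,  0.52096909],
       [ 0.79060328, -0.45167443,  0.41344488],
       [-0.01059818,  0.66500612,  0.7467627 ]])}
{'fx': 483.6473539227023, 'fy': 483.6473539227023, 'cx': 273.6554054094729, 'cy': 213.5332359045741, 'k1': -0.09267529066325533, 'origin': array([ 0.27647216, -0.03385385,  1.43553478]), 'attitude': array([[-0.02038578,  0.98677524, -0.16080749],
       [-0.99970336, -0.02226256, -0.00987774],
       [-0.01332709,  0.16055843,  0.98693636]])}
{'time_s': 0.1, 'joint_positions': array([-8.08229731e+01,  2.01210487e+01,  9.46729576e+01,  6.30535394e-04,
        6.52657162e+01, -4.84726347e+00]), 'joint_velocities': array([-0.06396998, -0.03156965, -0.1232349 , -0.05860045,  0.00830218,
        0.00026245]), 'joint_torque': array([ 3.31118272e-04, -4.98028708e+01, -2.85703540e+01,  6.99911686e-02,
        2.38463940e-02, -2.98780640e-05]), 'tool_pos': array([ 0.13326096, -0.53329334,  0.21815935]), 'tcp_rot': array([[ 2.42328673e-01, -9.70194202e-01, -1.56372825e-04],
       [-9.70193660e-01, -2.42328704e-01,  1.03060611e-03],
       [-1.03778170e-03, -9.80334895e-05, -9.99999457e-01]]), 'force': array([-0.53760474, -0.30718616,  0.0804752 ]), 'ft_torque': array([ 0.001356  , -0.04717145, -0.02044765]), 'width': 0.09304766730941946}
```

View pics/top0.png

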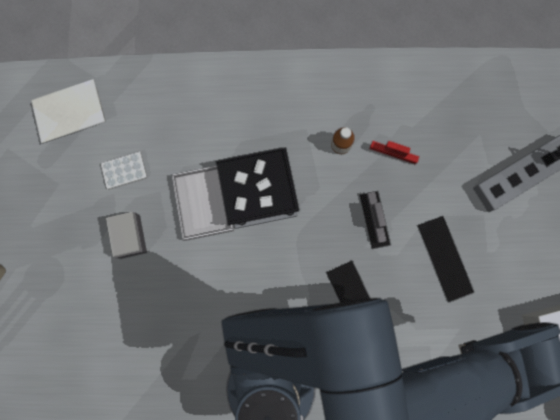

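View pics/scene0.png

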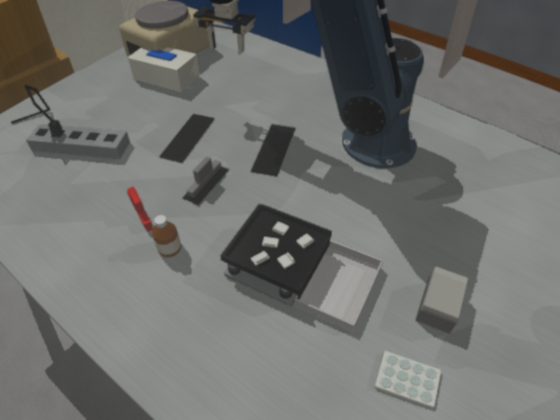

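Top view: the grey scraper is on a black mat at (375,218). The red look-alike is at (395,152). Other black mats are at (445,258) and at (350,285), partly hidden. The platform is at (258,188) with five chips, and its open end faces left to the tray at (203,202). Next come close crops of the scraper/mat and the platform.

```bash
python3 - <<'E'
from h import *
p=cv2.imread('pics/top0.png')
a=cv2.resize(p[180:255,340:410],None,fx=8,fy=8,interpolation=cv2.INTER_CUBIC)
cv2.imwrite('pics/c1.png',cv2.convertScaleAbs(a,alpha=2.0,beta=20))
a=cv2.resize(p[140:245,165:305],None,fx=5.5,fy=5.5,interpolation=cv2.INTER_CUBIC)
cv2.imwrite('pics/c2.png',cv2.convertScaleAbs(a,alpha=2.0,beta=20))
D=np.load('pics/top0.npy')
for u,v in[(375,218),(377,216),(260,195),(205,200),(425,260),(289,290),(445,258),(240,178)]:print(u,v,dep('top',D,u,v).round(4))
E
```

```text
375 218 [ 0.4816 -0.3126  0.0557]
377 216 [ 0.4842 -0.3146  0.0759]
260 195 [0.5536 0.018  0.0717]
205 200 [0.5561 0.1874 0.0029]
425 260 [ 0.3602 -0.4681 -0.0025]
289 290 [ 0.2818 -0.0599 -0.0013]
445 258 [ 0.3638 -0.5255  0.0084]
240 178 [0.6028 0.0744 0.0817]
```

View pics/c1.png

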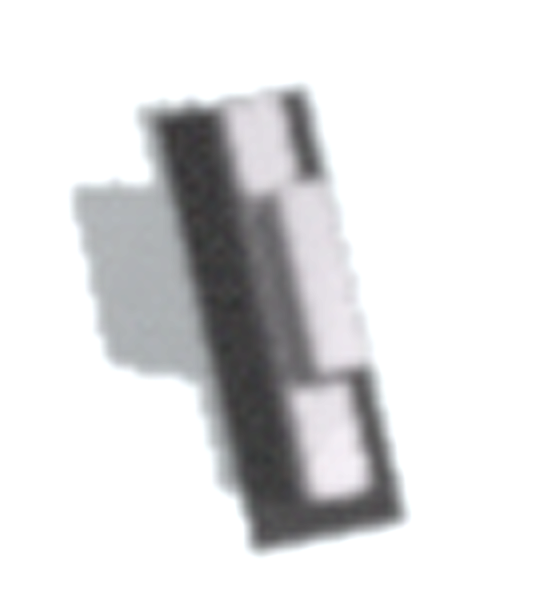

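View pics/c2.png

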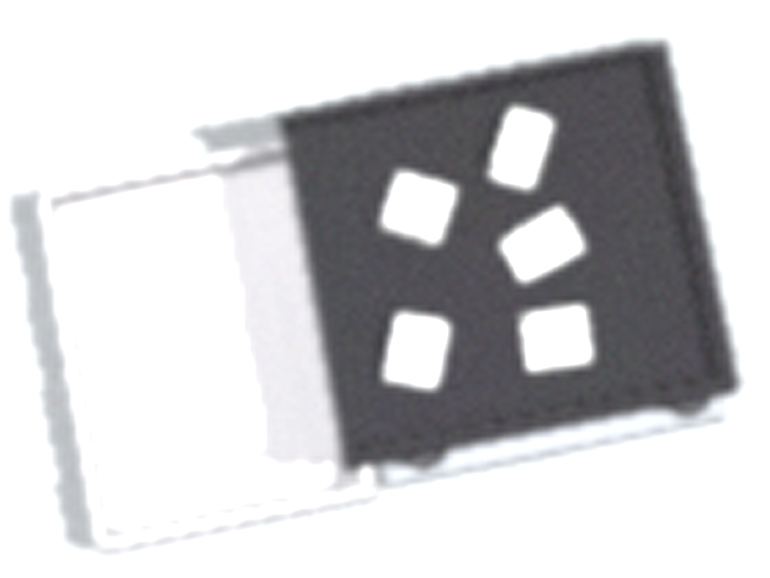

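The crops show the scraper on its mat. Mat corners (crop ÷8) are (150,110), (303,90), (402,520), (255,550), and the grip top spans (280,182) to (368,368). The deck corners and rim are clear, and all chips are well ahead of the rear rim.

```bash
cat >> h.py <<'E'
def fit(P):  # rectangle from 4 corners in order
    return P.mean(0), [np.linalg.norm(P[i]-P[(i+1)%4]).round(4) for i in range(4)], [np.degrees(np.arctan2(*(P[(i+1)%4]-P[i])[1::-1])).round(1) for i in range(4)]
E
python3 - <<'E'
from h import *
D=np.load('pics/top0.npy')
f1=lambda x,y,z:onz('top',x/8-.44+340,y/8-.44+180,z)
f2=lambda x,y,z:onz('top',x/5.5-.41+165,y/5.5-.41+140,z)
print('mat',fit(np.array([f1(*c,.004) for c in[(150,110),(303,90),(402,520),(255,550)]])))
print('grip',fit(np.array([f1(*c,.080) for c in[(279,182),(326,180),(369,366),(316,379)]])))
print('bar',fit(np.array([f1(*c,.038) for c in[(224,102),(283,95),(371,492),(312,498)]])))
# floor level
m=[]
for y in range(100,440,6):
  for x in range(300,700,6):
    u,v=x/5.5+165,y/5.5+140
    q=dep('top',D,u,v)
    m.append(q)
m=np.array(m); z=m[:,2]; print('floor med',np.percentile(z,[5,25,50,75,95]))
Z=np.median(z)
print('deck',fit(np.array([f2(*c,Z+.011) for c in[(285,115),(665,42),(738,388),(345,468)]])))
print('tray',fit(np.array([f2(*c,.035) for c in[(42,200),(285,150),(365,490),(100,545)]])))
print('other mats',fit(np.array([onz('top',*c,.004) for c in[(418,223),(443,217),(473,293),(448,301)]])), onz('top',327,270,.004),onz('top',352,262,.004))
ch=[(420,208),(522,148),(542,245),(557,338),(417,350)]
print([f2(*c,Z+.01).round(3) for c in ch])
E
```

```text
mat (array([ 0.48628714, -0.32060677,  0.004     ]), [np.float64(0.0589), np.float64(0.1663), np.float64(0.0564), np.float64(0.1701)], [np.float64(-83.7), np.float64(-170.3), np.float64(100.0), np.float64(10.5)])
grip (array([ 0.48887126, -0.32224595,  0.08      ]), [np.float64(0.0169), np.float64(0.0683), np.float64(0.0196), np.float64(0.0717)], [np.float64(-88.8), np.float64(-170.2), np.float64(102.4), np.float64(7.5)])
bar (array([ 0.48869702, -0.32154803,  0.038     ]), [np.float64(0.0221), np.float64(0.1498), np.float64(0.0218), np.float64(0.1493)], [np.float64(-84.4), np.float64(-170.7), np.float64(94.4), np.float64(9.5)])Traceback (most recent call last):
  File "<stdin>", line 13, in <module>
  File "h.py", line 14, in dep
    o,d=ray(name,u,v); return o+d*D[int(round(v)),int(round(u))]
        ~~~^^^^^^^^^^
  File "h.py", line 6, in ray
    m=r.camera_model(name); x=(u-m['cx'])/m['fx']; y=(v-m['cy'])/m['fy']
ValueError: time passes only in moves, steps and waits
```

```bash
python3 - <<'E'
from h import *
import pickle
pickle.dump({n:r.camera_model(n) for n in('top','scene')},open('cam.pkl','wb'))
E
sed -i "s/^from station import r/from station import r\nimport pickle,os\nCM=pickle.load(open('cam.pkl','rb')) if os.path.exists('cam.pkl') else {}/; s/m=r.camera_model(name)/m=CM[name]/" h.py
python3 - <<'E'
from h import *
D=np.load('pics/top0.npy')
f2=lambda x,y,z:onz('top',x/5.5-.41+165,y/5.5-.41+140,z)
m=np.array([dep('top',D,x/5.5+165,y/5.5+140) for y in range(150,380,6) for x in range(340,690,6)])
z=m[:,2]; print('floor pct',np.percentile(z,[5,25,50,75,95]))
# plain floor region behind chips
w=np.array([dep('top',D,x/5.5+165,y/5.5+140)[2] for y in range(130,370,5) for x in range(610,650,5)]); print('rear',np.median(w),w.std())
t=np.array([dep('top',D,x/5.5+165,y/5.5+140)[2] for y in range(250,450,5) for x in range(120,240,5)]); print('tray floor',np.median(t))
Z=np.median(w)
for Z in(Z,.07):
  print('deck',fit(np.array([f2(*c,Z+.011) for c in[(285,115),(665,42),(738,388),(345,468)]])))
print('tray',fit(np.array([f2(*c,.035) for c in[(42,200),(285,150),(365,490),(100,545)]])))
print('other mats',fit(np.array([onz('top',*c,.004) for c in[(418,223),(443,217),(473,293),(448,301)]])), onz('top',327,270,.004),onz('top',352,262,.004))
ch=[(420,208),(522,148),(542,245),(557,338),(417,350)]
print([f2(*c,Z+.01).round(3) for c in ch])
print(r.state()['time_s'])
E
```

```text
floor pct [0.06719632 0.07013661 0.07240445 0.07532888 0.08106424]
rear 0.07174212717511907 0.0029118982200314883
tray floor 0.00350414350623085
deck (array([0.58008146, 0.02584761, 0.08274213]), [np.float64(0.204), np.float64(0.189), np.float64(0.2065), np.float64(0.1909)], [np.float64(-80.2), np.float64(-169.9), np.float64(100.4), np.float64(9.3)])
deck (array([0.58047245, 0.02592449, 0.081     ]), [np.float64(0.2043), np.float64(0.1892), np.float64(0.2068), np.float64(0.1912)], [np.float64(-80.2), np.float64(-169.9), np.float64(100.4), np.float64(9.3)])
tray (array([0.54355389, 0.19592599, 0.035     ]), [np.float64(0.1352), np.float64(0.1922), np.float64(0.1442), np.float64(0.1924)], [np.float64(-79.6), np.float64(-167.2), np.float64(100.6), np.float64(10.1)])
other mats (array([ 0.36356438, -0.52856259,  0.004     ]), [np.float64(0.0795), np.float64(0.2412), np.float64(0.0799), np.float64(0.2456)], [np.float64(-78.0), np.float64(-162.0), np.float64(105.1), np.float64(17.8)]) [ 0.33768512 -0.17320681  0.004     ] [ 0.35945581 -0.24799415  0.004     ]
[array([0.605, 0.072, 0.08 ]), array([0.636, 0.018, 0.08 ]), array([0.583, 0.008, 0.08 ]), array([0.534, 0.001, 0.08 ]), array([0.529, 0.074, 0.08 ])]
0.1
```

```bash
cat >> h.py <<'E'
S0=np.array([.4887,-.3218]); A=np.radians(9.7)   # scraper on mat, long-axis angle
C=np.array([.5797,.0283]); B=np.radians(9.9)     # deck middle, platform x angle
def deck(x,y): return C+x*np.array([np.cos(B),np.sin(B)])+y*np.array([-np.sin(B),np.cos(B)])
def go(xy,z,ang):  # tool x at world angle ang-90deg ; remaining shift in cm in tool axes (after turn), turn rad
    s=r.state(); R=np.array(s['tcp_rot']); a0=np.arctan2(R[1,0],R[0,0]); a=ang-np.pi/2
    w=np.array([*xy,z])-s['tool_pos']
    turn=(a0-a+np.pi)%(2*np.pi)-np.pi
    X=np.array([np.cos(a),np.sin(a),0]);Y=np.array([np.sin(a),-np.cos(a),0])
    print('t',s['time_s'],'pos',np.round(s['tool_pos'],4),'F',np.round(s['force'],2),'w',round(s['width'],4))
    print('shift cm',(100*w@X).round(2),(100*w@Y).round(2),(-100*w[2]).round(2),'turn',turn.round(4))
E
python3 - <<'E'
from h import *
go(S0,.218,A); print(onz('top',343,138,.1))
print(deck(0,-.075),deck(0,0),deck(0,.13))
E
```

```text
t 0.1 pos [ 0.1333 -0.5333  0.2182] F [-0.54 -0.31  0.08] w 0.093
shift cm -14.86 -38.6 0.02 turn 0.0755
[ 0.70974078 -0.22448731  0.1       ]
[ 0.59259468 -0.0455832 ] [0.5797 0.0283] [0.55734922 0.15636421]
```

Call:
send_rows(
  plan="0 0 0 0.0755; -1 -2.7 0 0; -1 -2.7 0 0; -1 -2.7 0 0; -1 -2.7 0 0; -1 -2.7 0 0; -1 -2.7 0 0; -1 -2.7 0 0",
  gripper=0,
)

```text
time_s: 1.1
tool_pos: [0.3085, -0.432, 0.2184]
tcp_rot: [[0.168, -0.986, -0.0], [-0.986, -0.168, 0.001], [-0.001, 0.0, -1.0]]
force: [0.0, -0.2, 0.0]
width: 0.093
```

Call:
send_rows(
  plan="-1 -2.7 0 0; -1 -2.7 0 0; -1 -2.7 0 0; -1 -2.7 0 0; -1 -2.7 0 0; -1 -2.7 0 0; -1 -2.7 0 0; -0.86 -0.8 0 0",
)

```text
time_s: 2.1
tool_pos: [0.4894, -0.3212, 0.2181]
tcp_rot: [[0.17, -0.986, -0.001], [-0.986, -0.17, 0.0], [-0.001, 0.0, -1.0]]
force: [-0.4, -0.8, -0.9]
width: 0.0931
```

```bash
python3 - <<'E'
from h import *
go(S0,.047,A)
p,D=save('top','top1')
p2,_=save('scene','scene1')
a=cv2.resize(p[170:260,330:420],None,fx=6,fy=6,interpolation=cv2.INTER_CUBIC)
b=cv2.resize(p2[60:240,130:310],(540,540),interpolation=cv2.INTER_CUBIC)
cv2.imwrite('pics/c3.png',cv2.resize(cv2.convertScaleAbs(np.hstack([a,b]),alpha=1.6,beta=20),(800,400)))
E
```

```text
t 2.1 pos [ 0.4894 -0.3212  0.2181] F [-0.45 -0.84 -0.87] w 0.0931
shift cm 0.05 0.08 17.11 turn 0.0012
```

View pics/c3.png

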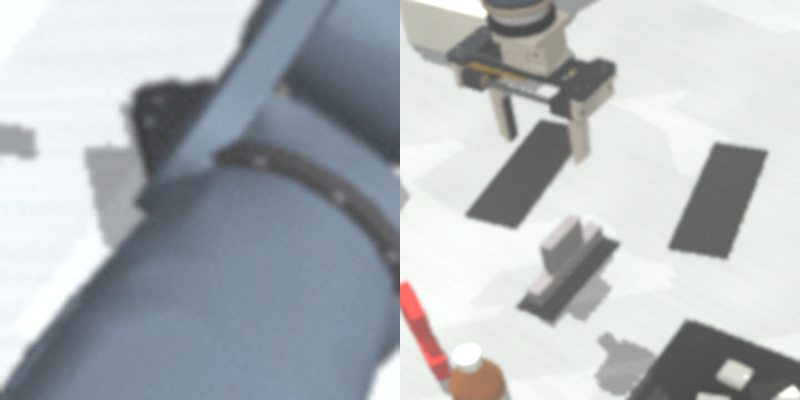

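The scene view shows the open fingers straddling above the grip at crop (560,240), and the scraper's mat is the smallest of the three. Descending to grasp.

Call:
send_rows(
  plan="0.05 0.08 2.5 0; 0 0 2.5 0; 0 0 2.5 0; 0 0 2.5 0; 0 0 2.5 0; 0 0 2 0; 0 0 1.5 0; 0 0 1 0",
)

```text
time_s: 3.2
tool_pos: [0.4876, -0.323, 0.0481]
tcp_rot: [[0.168, -0.986, -0.0], [-0.986, -0.168, 0.0], [-0.0, 0.0, -1.0]]
force: [-0.2, -1.0, -0.1]
width: 0.093
```

Call:
send_rows(
  plan="0 0 0.1 0; 0 0 0 0; 0 0 0 0; 0 0 0 0; 0 0 0 0; 0 0 0 0; 0 0 0 0; 0 0 0 0",
  gripper=1,
  grip_force=40,
)

```text
time_s: 4.2
tool_pos: [0.4881, -0.3227, 0.0476]
tcp_rot: [[0.169, -0.986, 0.0], [-0.986, -0.169, -0.0], [0.0, -0.0, -1.0]]
force: [-1.0, -0.2, -0.9]
width: 0.0198
```

Call:
send_rows(
  plan="0 0 -0.3 0; 0 0 -1 0; 0 0 -1.7 0; 0 0 -2 0; 0 0 -2 0; 0 0 -2 0; 0 0 -1 0; 0 0 0 0",
)

```text
time_s: 5.2
tool_pos: [0.4883, -0.3229, 0.1485]
tcp_rot: [[0.168, -0.986, 0.001], [-0.986, -0.168, -0.001], [0.001, -0.001, -1.0]]
force: [0.1, 0.6, -3.0]
width: 0.02
```

```bash
python3 - <<'E'
from h import *
go(deck(0,-.075),.1436,B)
E
```

```text
t 5.2 pos [ 0.4883 -0.3229  0.1485] F [ 0.07  0.58 -3.03] w 0.02
shift cm -25.52 -15.04 0.49 turn -0.0035
```

Call:
send_rows(
  plan="-1 -0.6 0 0; -2 -1.2 0 0; -2 -1.2 0 0; -2 -1.2 0 0; -2 -1.2 0 0; -2 -1.2 0 0; -2 -1.2 0 0; -2 -1.2 0 0",
)

```text
time_s: 6.2
tool_pos: [0.5514, -0.1581, 0.1468]
tcp_rot: [[0.169, -0.986, -0.001], [-0.986, -0.169, 0.001], [-0.001, 0.001, -1.0]]
force: [0.5, 1.0, -3.0]
width: 0.02
```

Call:
send_rows(
  plan="-2 -1.2 0 0; -2 -1.2 0 0; -2 -1.2 0 0; -2 -1.2 0 0; -1.5 -0.8 0 0; -1.02 -0.4 0 0; 0 0 0 0; 0 0 0 0",
)

```text
time_s: 7.2
tool_pos: [0.5927, -0.0463, 0.1476]
tcp_rot: [[0.168, -0.986, -0.0], [-0.986, -0.168, -0.0], [0.0, 0.0, -1.0]]
force: [-0.6, 0.7, -2.6]
width: 0.0199
```

```bash
python3 - <<'E'
from h import *
go(deck(0,-.075),.1236,B)
p,D=save('top','top2')
p2,_=save('scene','scene2')
a=cv2.resize(p[120:260,150:330],(510,400),interpolation=cv2.INTER_CUBIC)
b=cv2.resize(p2[170:340,200:400],(470,400),interpolation=cv2.INTER_CUBIC)
cv2.imwrite('pics/c4.png',cv2.resize(cv2.convertScaleAbs(np.hstack([a,b]),alpha=1.8,beta=20),(800,330)))
E
```

```text
t 7.2 pos [ 0.5927 -0.0463  0.1476] F [-0.57  0.66 -2.58] w 0.0199
shift cm -0.08 0.0 2.4 turn -0.0039
```

View pics/c4.png

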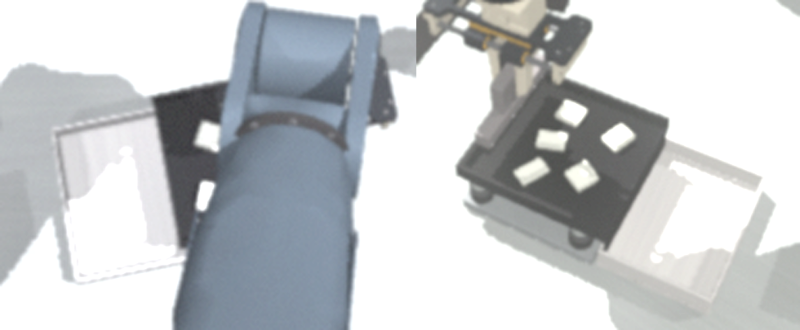

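The scene view shows the scraper hanging square over the deck's rear, behind all five chips. Lowering to feel the floor.

Call:
send_rows(
  plan="0 0 0.5 -0.004; 0 0 0.5 0; 0 0 0.5 0; 0 0 0.4 0; 0 0 0.2 0; 0 0 0 0; 0 0 0 0; 0 0 0 0",
)

```text
time_s: 8.3
tool_pos: [0.593, -0.0459, 0.1268]
tcp_rot: [[0.172, -0.985, 0.0], [-0.985, -0.172, -0.0], [0.0, -0.0, -1.0]]
force: [0.3, -0.4, -3.9]
width: 0.0199
```

Call:
send_rows(
  plan="0 0 0.15 0; 0 0 0.15 0; 0 0 0.15 0; 0 0 0.15 0; 0 0 0 0; 0 0 0 0; 0 0 0 0; 0 0 0 0",
)

```text
time_s: 9.3
tool_pos: [0.5929, -0.0459, 0.1207]
tcp_rot: [[0.172, -0.985, 0.0], [-0.985, -0.172, -0.0], [0.0, -0.0, -1.0]]
force: [0.2, -0.5, -3.7]
width: 0.02
```

```bash
python3 - <<'E'
from h import *
go(deck(0,-.075),.0757+.04,B)
E
```

```text
t 9.3 pos [ 0.5929 -0.0459  0.1207] F [ 0.16 -0.55 -3.73] w 0.02
shift cm -0.04 0.03 0.5 turn 0.0005
```

Call:
send_rows(
  plan="0 0 0.1 0; 0 0 0.1 0; 0 0 0 0; 0 0 0 0; 0 0 0 0; 0 0 0 0; 0 0 0 0; 0 0 0 0",
)

```text
time_s: 10.3
tool_pos: [0.5929, -0.0459, 0.1186]
tcp_rot: [[0.172, -0.985, -0.0], [-0.985, -0.172, -0.0], [0.0, 0.0, -1.0]]
force: [-0.1, 0.0, -3.8]
width: 0.0201
```

Call:
send_rows(
  plan="0 0 0.1 0; 0 0 0.1 0; 0 0 0 0; 0 0 0 0; 0 0 0 0; 0 0 0 0; 0 0 0 0; 0 0 0 0",
)

```text
time_s: 11.3
tool_pos: [0.5929, -0.0459, 0.1167]
tcp_rot: [[0.172, -0.985, 0.0], [-0.985, -0.172, 0.0], [-0.0, -0.0, -1.0]]
force: [0.9, 0.3, -3.1]
width: 0.02
```

Call:
send_rows(
  plan="0 0 0.1 0; 0 0 0.1 0; 0 0 0 0; 0 0 0 0; 0 0 0 0; 0 0 0 0; 0 0 0 0; 0 0 0 0",
)

```text
time_s: 12.3
tool_pos: [0.593, -0.0459, 0.1146]
tcp_rot: [[0.172, -0.985, 0.0], [-0.985, -0.172, -0.0], [0.0, -0.0, -1.0]]
force: [0.2, 0.1, 0.3]
width: 0.0198
```

Call:
send_rows(
  plan="0 0 0.1 0; 0 0 0.08 0; 0 0 0 0; 0 0 0 0; 0 0 0 0; 0 0 0 0; 0 0 0 0; 0 0 0 0",
)

```text
time_s: 13.3
tool_pos: [0.593, -0.0459, 0.1129]
tcp_rot: [[0.172, -0.985, 0.0], [-0.985, -0.172, -0.0], [0.0, -0.0, -1.0]]
force: [0.9, 0.3, 1.6]
width: 0.0203
```

```bash
python3 - <<'E'
from h import *
go(deck(0,0),.112,B); print(r.state()['ft_torque'])
E
```

```text
t 13.3 pos [ 0.593  -0.0459  0.1129] F [0.91 0.32 1.59] w 0.0203
shift cm -7.53 0.03 0.09 turn 0.0005
[ 0.03397063  0.0056628  -0.02767246]
```

Call:
send_rows(
  plan="-0.2 0 0 0; -0.4 0 0 0; -0.4 0 0 0; -0.4 0 0 0; -0.4 0 0 0; -0.4 0 0 0; -0.4 0 0 0; -0.4 0 0 0",
)

```text
time_s: 14.3
tool_pos: [0.5877, -0.0161, 0.1129]
tcp_rot: [[0.172, -0.985, 0.0], [-0.985, -0.172, -0.0], [0.0, -0.0, -1.0]]
force: [0.2, -4.1, 2.7]
width: 0.0198
```

Call:
send_rows(
  plan="-0.4 0 0 0; -0.4 0 0 0; -0.4 0 0 0; -0.4 0 0 0; -0.4 0 0 0; -0.4 0 0 0; -0.4 0 0 0; -0.4 0 0 0",
)

```text
time_s: 15.3
tool_pos: [0.5822, 0.0154, 0.1128]
tcp_rot: [[0.172, -0.985, -0.0], [-0.985, -0.172, -0.0], [0.0, 0.0, -1.0]]
force: [1.5, -3.2, 2.9]
width: 0.02
```

```bash
python3 - <<'E'
from h import *
go(deck(0,0),.113,B)
save('top','top3')
p2,_=save('scene','scene3')
b=cv2.resize(p2[170:340,200:400],(700,595),interpolation=cv2.INTER_CUBIC)
cv2.imwrite('pics/c5.png',cv2.convertScaleAbs(b,alpha=1.6,beta=20))
E
```

```text
t 15.3 pos [0.5822 0.0154 0.1128] F [ 1.5  -3.16  2.91] w 0.02
shift cm -1.31 0.02 -0.02 turn 0.0005
```

View pics/c5.png

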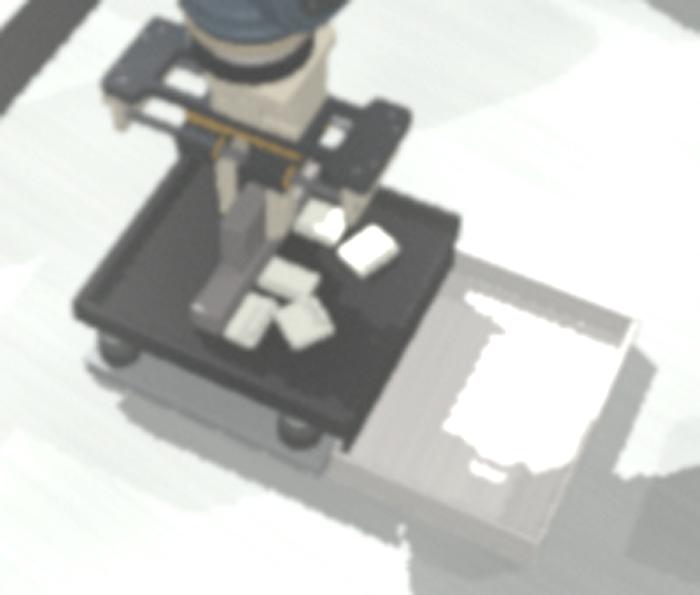

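All five chips lie ahead of the blade (crop (250,320), (303,322), (288,278), (320,222), (368,250)), the force is steady at about 6 N, and the scraper is square. Continuing the wipe.

Call:
send_rows(
  plan="-0.4 0 0 0; -0.4 0 0 0; -0.4 0 0 0; -0.4 0 0 0; -0.4 0 0 0; -0.4 0 0 0; -0.4 0 0 0; -0.4 0 0 0",
)

```text
time_s: 16.4
tool_pos: [0.5766, 0.047, 0.1128]
tcp_rot: [[0.172, -0.985, -0.0], [-0.985, -0.172, 0.0], [-0.0, 0.0, -1.0]]
force: [1.0, -4.0, 2.8]
width: 0.0199
```

Call:
send_rows(
  plan="-0.4 0 0 0; -0.4 0 0 0; -0.4 0 0 0; -0.4 0 0 0; -0.4 0 0 0; -0.4 0 0 0; -0.4 0 0 0; -0.4 0 0 0",
)

```text
time_s: 17.4
tool_pos: [0.5711, 0.0785, 0.1128]
tcp_rot: [[0.172, -0.985, -0.0], [-0.985, -0.172, 0.0], [-0.0, 0.0, -1.0]]
force: [1.6, -4.1, 2.5]
width: 0.0197
```

Call:
send_rows(
  plan="-0.4 0 0 0; -0.4 0 0 0; -0.4 0 0 0; -0.4 0 0 0; -0.4 0 0 0; -0.4 0 0 0; -0.4 0 0 0; -0.4 0 0 0",
)

```text
time_s: 18.4
tool_pos: [0.5656, 0.11, 0.1128]
tcp_rot: [[0.172, -0.985, -0.0], [-0.985, -0.172, 0.0], [-0.0, 0.0, -1.0]]
force: [0.2, -3.3, 2.4]
width: 0.0196
```

```bash
python3 - <<'E'
from h import *
go(deck(0,0.13),.113,B)
p2,_=save('scene','scene4')
b=cv2.resize(p2[170:340,200:400],(700,595),interpolation=cv2.INTER_CUBIC)
cv2.imwrite('pics/c6.png',cv2.convertScaleAbs(b,alpha=1.4,beta=10))
E
```

```text
t 18.4 pos [0.5656 0.11   0.1128] F [ 0.22 -3.29  2.39] w 0.0196
shift cm -4.71 0.02 -0.02 turn 0.0005
```

View pics/c6.png

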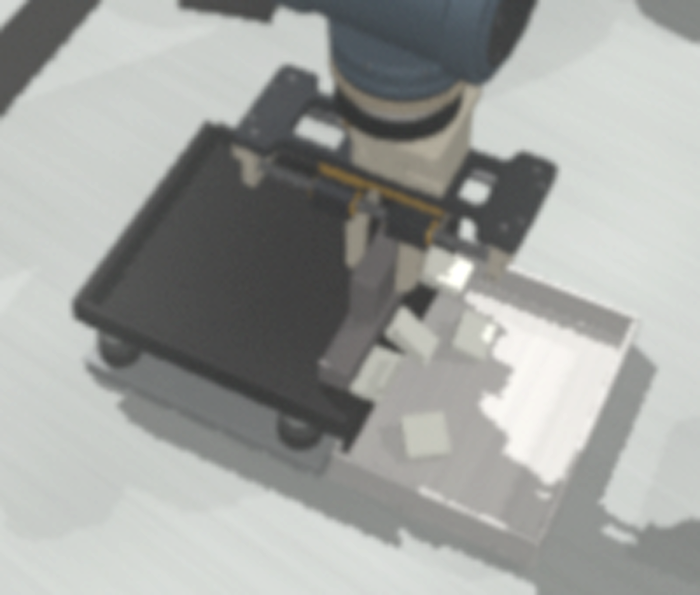

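The deck behind the blade is clean. Two chips are in the tray and three are at the edge. Pushing on past the edge.

Call:
send_rows(
  plan="-0.4 0 0 0; -0.4 0 0 0; -0.4 0 0 0; -0.4 0 0 0; -0.4 0 0 0; -0.4 0 0 0; -0.4 0 0 0; -0.4 0 0 0",
)

```text
time_s: 19.45
tool_pos: [0.5594, 0.1419, 0.1122]
tcp_rot: [[0.172, -0.985, -0.002], [-0.985, -0.172, 0.001], [-0.001, 0.002, -1.0]]
force: [-1.5, 0.4, -3.9]
width: 0.0197
```

Call:
send_rows(
  plan="-0.4 0 0 0; -0.4 0 0 0; -0.4 0 0 0; -0.4 0 0 0; -0.4 0 0 0; 0 0 0 0; 0 0 0 0; 0 0 0 0",
)

```text
time_s: 20.45
tool_pos: [0.5567, 0.1609, 0.1129]
tcp_rot: [[0.172, -0.985, 0.0], [-0.985, -0.172, -0.0], [0.0, -0.0, -1.0]]
force: [-0.1, 0.2, -3.7]
width: 0.0197
```

```bash
python3 - <<'E'
from h import *
go(deck(0,0.13),.113,B)
p2,_=save('scene','scene5')
b=cv2.resize(p2[170:340,200:400],(700,595),interpolation=cv2.INTER_CUBIC)
cv2.imwrite('pics/c7.png',cv2.convertScaleAbs(b,alpha=1.3,beta=10))
E
```

```text
t 20.45 pos [0.5567 0.1609 0.1129] F [-0.07  0.21 -3.68] w 0.0197
shift cm 0.45 0.02 -0.01 turn 0.0004
```

View pics/c7.png

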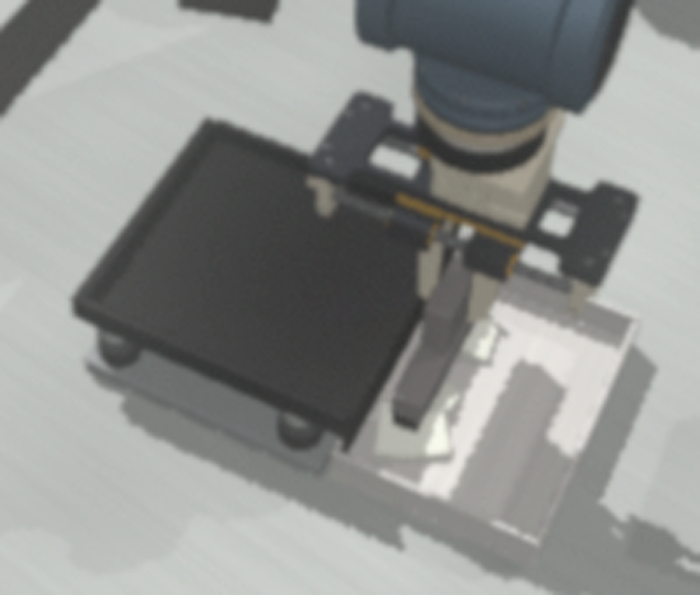

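The deck is empty and the chips are in the tray, partly hidden by the scraper. Lifting and returning.

Call:
send_rows(
  plan="0 0 -0.5 0; 0 0 -1.5 0; 0 0 -2 0; 0 0 -2 0; 0 0 -1 0; 0 0 0 0; 0 0 0 0; 0 0 0 0",
)

```text
time_s: 21.5
tool_pos: [0.5564, 0.1609, 0.1821]
tcp_rot: [[0.172, -0.985, -0.001], [-0.985, -0.172, -0.0], [0.0, 0.001, -1.0]]
force: [0.8, -0.8, -3.2]
width: 0.0197
```

```bash
python3 - <<'E'
from h import *
go((.4881,-.3227),.0476,A)
E
```

```text
t 21.5 pos [0.5564 0.1609 0.1821] F [ 0.81 -0.79 -3.2 ] w 0.0197
shift cm 46.52 14.88 13.45 turn 0.004
```

Call:
send_rows(
  plan="1 0.3 0 0.004; 2 0.6 0 0; 2.5 0.8 0 0; 2.5 0.8 0 0; 2.5 0.8 0 0; 2.5 0.8 0 0; 2.5 0.8 0 0; 2.5 0.8 0 0",
)

```text
time_s: 22.5
tool_pos: [0.5302, -0.0281, 0.1829]
tcp_rot: [[0.168, -0.986, -0.0], [-0.986, -0.168, -0.0], [0.0, 0.0, -1.0]]
force: [0.1, -1.0, -2.6]
width: 0.0198
```

Call:
send_rows(
  plan="2.5 0.8 0 0; 2.5 0.8 0 0; 2.5 0.8 0 0; 2.5 0.8 0 0; 2.5 0.8 0 0; 2.5 0.8 0 0; 2.5 0.8 0 0; 2.5 0.8 0 0",
)

```text
time_s: 23.5
tool_pos: [0.5003, -0.2358, 0.1828]
tcp_rot: [[0.168, -0.986, -0.0], [-0.986, -0.168, -0.0], [0.0, 0.0, -1.0]]
force: [0.2, 0.5, -3.4]
width: 0.0198
```

Call:
send_rows(
  plan="2.5 0.8 0 0; 2.5 0.8 0 0; 2 0.8 0 0; 1 0.3 0 0; 0.5 0.1 0 0; 0 0 0 0; 0 0 0 0; 0 0 0 0",
)

```text
time_s: 24.5
tool_pos: [0.4884, -0.322, 0.1829]
tcp_rot: [[0.169, -0.986, -0.0], [-0.986, -0.169, 0.0], [-0.0, 0.0, -1.0]]
force: [-0.1, -0.2, -3.8]
width: 0.0196
```

```bash
python3 - <<'E'
from h import *
go((.4881,-.3227),.0476,A)
p,D=save('top','top6'); p2,_=save('scene','scene6')
a=cv2.resize(p[140:250,150:310],(480,330),interpolation=cv2.INTER_CUBIC)
b=cv2.resize(p2[60:360,130:400],(297,330),interpolation=cv2.INTER_CUBIC)
cv2.imwrite('pics/c8.png',cv2.convertScaleAbs(np.hstack([a,b]),alpha=1.15))
E
```

```text
t 24.5 pos [ 0.4884 -0.322   0.1829] F [-0.05 -0.17 -3.82] w 0.0196
shift cm 0.06 0.04 13.53 turn 0.0007
```

View pics/c8.png

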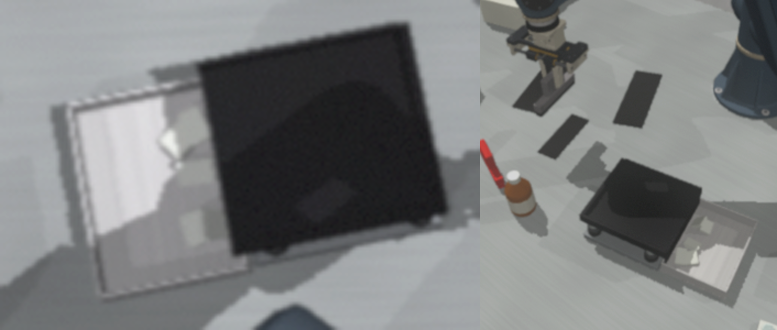

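The deck is empty and fragments are visible in the tray. Lowering onto the mat; I'll count the chips afterwards.

Call:
send_rows(
  plan="0.06 0.04 2 0; 0 0 2.5 0; 0 0 2.5 0; 0 0 2.5 0; 0 0 2 0; 0 0 1 0; 0 0 0.4 0; 0 0 0.2 0",
)

```text
time_s: 25.6
tool_pos: [0.4882, -0.3233, 0.0523]
tcp_rot: [[0.169, -0.986, 0.001], [-0.986, -0.169, -0.0], [0.001, -0.001, -1.0]]
force: [-0.2, 0.0, -3.2]
width: 0.0197
```

Call:
send_rows(
  plan="0 0 0.1 0; 0 0 0.1 0; 0 0 0.1 0; 0 0 0.05 0; 0 0 0 0; 0 0 0 0; 0 0 0 0; 0 0 0 0",
)

```text
time_s: 26.6
tool_pos: [0.4879, -0.3231, 0.0483]
tcp_rot: [[0.169, -0.986, -0.0], [-0.986, -0.169, 0.0], [-0.0, 0.0, -1.0]]
force: [0.3, -0.6, -3.4]
width: 0.0196
```

Call:
send_rows(
  plan="0 0 0.05 0; 0 0 0.03 0; 0 0 0 0; 0 0 0 0; 0 0 0 0; 0 0 0 0; 0 0 0 0; 0 0 0 0",
)

```text
time_s: 27.6
tool_pos: [0.488, -0.3232, 0.0476]
tcp_rot: [[0.168, -0.986, 0.0], [-0.986, -0.168, -0.0], [0.0, -0.0, -1.0]]
force: [-0.7, -0.2, 0.5]
width: 0.0198
```

The scraper is seated at the original height, with contact felt. Releasing and retreating.

Call:
send_rows(
  plan="0 0 0 0; 0 0 0 0; 0 0 0 0; 0 0 0 0; 0 0 0 0; 0 0 0 0; 0 0 0 0; 0 0 0 0",
  gripper=0,
)

```text
time_s: 28.6
tool_pos: [0.4879, -0.3231, 0.0476]
tcp_rot: [[0.169, -0.986, 0.0], [-0.986, -0.169, -0.0], [0.0, -0.0, -1.0]]
force: [-0.1, -0.4, 0.0]
width: 0.0914
```

Call:
send_rows(
  plan="0 0 -0.5 0; 0 0 -1.5 0; 0 0 -2.5 0; 0 0 -2.5 0; 0 0 -2.5 0; 0 0 -2.5 0; 0 0 -2.5 0; 0 0 -1 0",
)

```text
time_s: 29.6
tool_pos: [0.4884, -0.3235, 0.2048]
tcp_rot: [[0.168, -0.986, 0.002], [-0.986, -0.168, -0.002], [0.002, -0.002, -1.0]]
force: [0.5, 0.3, 0.4]
width: 0.0929
```

Call:
send_rows(
  plan="1 2.7 0 0; 1 2.7 0 0; 1 2.7 0 0; 1 2.7 0 0; 1 2.7 0 0; 1 2.7 0 0; 1 2.7 0 0; 1 2.7 0 0",
)

```text
time_s: 30.6
tool_pos: [0.2875, -0.4386, 0.2025]
tcp_rot: [[0.168, -0.986, -0.0], [-0.986, -0.168, 0.0], [-0.0, 0.0, -1.0]]
force: [0.6, 0.2, -0.3]
width: 0.0932
```

Call:
send_rows(
  plan="1 2.7 0 0; 1 2.7 0 0; 1 2.7 0 0; 1 2.7 0 0; 1 2.7 0 0; 0 0 0 0; 0 0 0 0; 0 0 0 0",
)

```text
time_s: 31.6
tool_pos: [0.1646, -0.51, 0.2025]
tcp_rot: [[0.169, -0.986, 0.0], [-0.986, -0.169, 0.0], [-0.0, -0.0, -1.0]]
force: [0.4, 0.1, -0.3]
width: 0.0929
```

```bash
python3 - <<'E'
from h import *
go(S0,.2,A)
p,D=save('top','top7'); p2,D2=save('scene','scene7')
a=cv2.resize(p[155:245,165:245],(440,495),interpolation=cv2.INTER_CUBIC)
a=cv2.createCLAHE(3,(4,4)).apply(cv2.cvtColor(a,cv2.COLOR_BGR2GRAY))
c=cv2.cvtColor(cv2.resize(p[180:255,340:410],(230,247),interpolation=cv2.INTER_CUBIC),cv2.COLOR_BGR2GRAY)
d=cv2.createCLAHE(3,(4,4)).apply(cv2.cvtColor(cv2.resize(p2[230:330,290:390],(230,248),interpolation=cv2.INTER_CUBIC),cv2.COLOR_BGR2GRAY))
cv2.imwrite('pics/c9.png',np.hstack([a,np.vstack([cv2.convertScaleAbs(c,alpha=2),d])]))
ua=[dep('top',D,u,v) for u in range(206,230) for v in range(165,235)]
z=np.array(ua)[:,2]; print('tray-near max heights',np.percentile(z,[50,90]))
d0=cv2.absdiff(cv2.imread('pics/top0.png'),p).max(2)
for n,(u,v) in dict(bottle=(343,138),plate=(124,170),box=(125,235)).items(): print(n,d0[v-20:v+20,u-25:u+25].mean())
E
```

```text
t 31.6 pos [ 0.1646 -0.51    0.2025] F [ 0.38  0.08 -0.32] w 0.0929
shift cm -13.09 -35.12 0.25 turn 0.0009
tray-near max heights [0.01324872 0.07348548]
bottle 2.1355
plate 2.5965
box 2.585
```

View pics/c9.png

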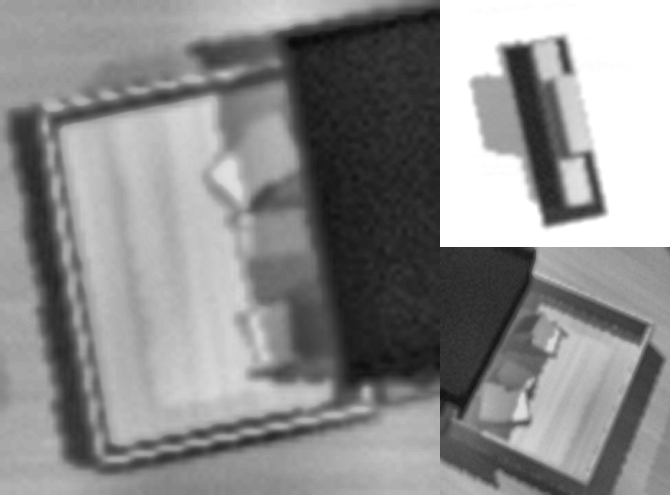

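```bash
python3 - <<'E'
from h import *
p=cv2.imread('pics/top7.png');D=np.load('pics/top7.npy');D2=np.load('pics/scene7.npy')
d0=cv2.GaussianBlur(cv2.absdiff(cv2.imread('pics/top0.png'),p).max(2),(3,3),0)
m=(d0>25).astype('uint8'); n,_,st,ce=cv2.connectedComponentsWithStats(m)
for s,c in zip(st[1:],ce[1:]):
  if s[4]>6 and c[1]<270: print('diff',c.round(0),s[4])
# tray frame heights from scene depth
T=np.array([.5436,.1959])
P=np.array([dep('scene',D2,u,v) for v in range(225,335) for u in range(285,395)])
q=P[:,:2]-T; c,s=np.cos(B),np.sin(B); x=q[:,0]*c+q[:,1]*s; y=-q[:,0]*s+q[:,1]*c
k=(abs(x)<.09)&(y>-.07)&(y<.07)
for lo in np.arange(-.07,.07,.02):
  print(round(lo,2),[round(float(np.percentile(P[k&(y>=lo)&(y<lo+.02)&(x>=a)&(x<a+.03),2],95)),3) if (k&(y>=lo)&(y<lo+.02)&(x>=a)&(x<a+.03)).any() else None for a in np.arange(-.09,.09,.03)])
p2=cv2.imread('pics/scene7.png')[235:310,300:380]
g=cv2.resize(p2,(800,600)[:2] if 0 else (640,600),interpolation=cv2.INTER_LANCZOS4)
l=cv2.cvtColor(g,cv2.COLOR_BGR2LAB); l[...,0]=cv2.createCLAHE(2.5,(3,3)).apply(l[...,0]); cv2.imwrite('pics/c10.png',cv2.cvtColor(l,cv2.COLOR_LAB2BGR))
E
```

```text
diff [259. 166.] 157
diff [241. 177.] 166
diff [263. 184.] 164
diff [208. 187.] 37
diff [210. 197.] 11
diff [266. 201.] 169
diff [240. 203.] 168
diff [213. 218.] 12
-0.07 [0.062, 0.07, 0.07, 0.07, 0.069, 0.072]
-0.05 [0.011, 0.032, 0.02, 0.017, 0.024, 0.021]
-0.03 [0.009, 0.015, 0.008, 0.014, 0.016, 0.01]
-0.01 [0.007, 0.007, 0.008, 0.007, 0.007, 0.007]
0.01 [0.008, 0.008, 0.007, 0.006, 0.007, 0.008]
0.03 [0.007, 0.007, 0.007, 0.008, 0.008, 0.008]
0.05 [0.037, 0.036, 0.037, 0.037, 0.038, 0.036]
0.07 [None, None, None, None, None, None]
```

View pics/c10.png

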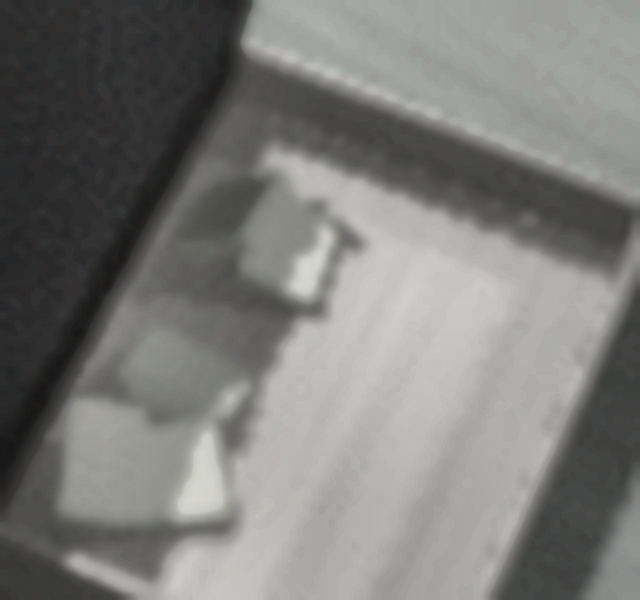

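```bash
python3 -c "
from station import r
print(r.close_job())"
```

```text
the job is handed in; nothing more can be done
None
```

I wiped all the fragments off the deck into the tray, stood the scraper back on its own mat and let go. The job was handed in at about 32 s; no verdict is reported.

**What I did:** I gripped the scraper and felt the deck floor at about 73 mm. I wiped from 75 mm behind the deck's middle to about 135 mm ahead of it. The force readings after each second of motion, less the scraper's weight, gave about 5–6 N on the deck; peaks between readings were not seen.

**Last checks:**
- **Deck and bench:** the before/after top picture shows an empty deck and no fragment on the bench around it.
- **Tray:** the fragments lie against the deck side of the tray. No measured height there is above about 32 mm, except in the 20 mm strip nearest the deck, where the deck itself dominates the depth readings.
- **Scraper:** it stands on its mat at its original position, and the picture shows no difference there.
- **Other lab ware:** the bottle, culture plate and tip box show no change.

**Uncertain:** I could pick out four fragments clearly in the tray. The fifth is only faint, partly in shadow and under the deck's edge, so the count of five is inferred from the empty deck and bench.

I viewed 12 pictures, the full limit.

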